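# Show the apprentice the next cut

### The arm

A 7-joint arm with a two-finger parallel gripper is mounted at the origin on the work surface. World frame = base frame: x ahead of the robot, y to its left, z up, the work surface at z = 0. Lengths are in m, angles in rad, forces in N, time in s.
With the tool pointing down it reaches from about 0.4 to 0.85 m from the base axis. Payload 4.5 kg.
Tool frame: the origin (TCP) lies midway between the tips of the shut fingers; the grasp point (between the pads) lies 19 mm behind it; y points along the fingers, x is the direction in which the jaws open and shut, and the axes are right-handed (so a half turn about y gives the same grasp; the last joint's range is limited). The gripper opens to 88 mm and grips with 3 to 60 N. Pads are 18 mm wide; open, the fingers measure 123 mm over their backs; the gripper's body (75 mm by 187 mm) begins 45 mm behind the grasp point.
Start: joints at [-1.278, 0.689, -0.195, 1.565, 0.157, 0.902, -0.215], TCP at [0.16, 0.604, 0.239] pointing down, gripper open.
Joint ranges: [-3.01, 3.01], [-0.46, 2.08], [-1.47, 1.51], [0.13, 2.56], [-1, 4.14], [0.04, 2.09], [-2.66, 2.66]. Speed limits (rad/s): [2.57, 2.57, 3.14, 3.14, 3.14, 3.14, 3.14].

### API

Orientations are given as a rotation vector (axis times angle).
In Python, from cell import * gives the robot as it stands.
- The arm moves only by the shell command python3 -m inch 'ROWS' [OPENING]. ROWS is JSON, a list of rows, each an object of numbers: "dx", "dy", "dz": the shift along the tool's x, y, z scaled (see below); "turn": the turn about the tool's y scaled (see below). In form: [{"dx": .., "dy": .., "dz": .., "turn": ..}, ...]. A call has 1 to 12 rows; each row is the pose to reach, as a shift and turn from the pose commanded when the call began, along the tool's axes at that moment, turning the shorter way round; what a row does not reach only later rows make up. The controller multiplies each number of a shift by 0.75 m and each number of a turn by 180 degrees. A row lasts 1/12 s, in which the tool goes at most 41.7 mm and 7.16 degrees, less where a joint would pass 70% of its speed; a pose out of reach is approached as far as the arm can. A call with a number of a shift or a turn outside -1 to 1 is refused whole. A call with a gripper value outside its range is refused whole. OPENING is the opening, from 0 (shut) to 1 (fully open), set as the call begins (- or left out, the last holds). The fingers move at their own pace and stop on an object; the grip force is fixed at half the most. Time passes only in rows, so rows that repeat a pose let the fingers close. It gives the time, the measured TCP pose, the force and the opening at its end, in the units of the state.
- state(): the state, without advancing time (a new reading comes with each control period).
- read_camera(name): name is "side" or "top" or "wrist"; returns the picture (400x640x3 uint8, red, green, blue); there is no depth.
- camera_params(name): a dict with "fx", "fy", "cx", "cy" (pixels), "world_from_camera" (4x4, takes a point from camera to world coordinates). Camera axes: x right, y up, looking along -z (the intrinsics and any distortion apply to the point x, -y, -z); pixel columns grow to the right and rows downward; lengths in m; the calibration is good to about 2 mm. A picture is of the moment at which its call begins: read the wrist's pose just before it. camera_params takes no time and is no camera call; for the wrist camera it gives the pose at the moment of the call.
- close_job(): hands the job in, once; it reports no verdict.
The state is a dict: "t": time; "qpos": joint angles; "joint_vel": joint speeds; "effort": joint torques, N m; "tcp_pos": TCP position; "tool_rot": TCP orientation; "contact_force": force on the tool from outside, world axes, zero at the start; "torque": the same for the moment, N m; "gripper_width": finger opening in m.
Only numpy, scipy, OpenCV 4.12 (cv2) and the standard library are available. Lean on these libraries where they do the work, as an engineer would, in place of code of your own. Each camera call takes 0.05 s, during which the arm holds its last target.

### The job

Show an apprentice carver the next cut by pointing with the fingertips, without touching anything: point first at the middle of the blade of the widest chisel, then at the middle of the head of the mallet, and then at the plain smooth round boss on the relief panel that has not been carved yet. Each time bring the fingertips two or three centimetres above it and hold still there for two seconds; do not lower the fingers over the other chisels' blades or the other bosses. At the end raise the hand well clear of the panel, by some fifteen centimetres or more, leaving everything untouched where it lies.

Things in the scene. Friction and masses are not known exactly. Their poses are not given: they have to be found in the camera images.
- wide_chisel_blade (a point): the widest chisel (blade 32 mm wide): loose, lying flat on the board on the robot's right; square dark-wood handle 95 x 24 x 24 mm towards the robot, steel blade 75 mm long pointing away; this point is the middle of the blade's upper face, about 20 mm above the table; +x of its frame runs along the blade to its cutting edge; the three chisels lie side by side about 60 mm apart, in any order
- medium_chisel_blade (a point): the middle chisel (blade 17 mm wide), to be left alone: loose, lying flat on the board on the robot's right; square dark-wood handle 95 x 24 x 24 mm towards the robot, steel blade 75 mm long pointing away; this point is the middle of the blade's upper face, about 20 mm above the table; +x of its frame runs along the blade to its cutting edge; the three chisels lie side by side about 60 mm apart, in any order
- narrow_chisel_blade (a point): the narrowest chisel (blade 7 mm wide), to be left alone: loose, lying flat on the board on the robot's right; square dark-wood handle 95 x 24 x 24 mm towards the robot, steel blade 75 mm long pointing away; this point is the middle of the blade's upper face, about 20 mm above the table; +x of its frame runs along the blade to its cutting edge; the three chisels lie side by side about 60 mm apart, in any order
- mallet_head (a point): the mallet, a flat-sided dark-wood club lying loose between the chisels and the panel: head 110 x 60 x 60 mm, with a round handle 28 mm thick sticking out 120 mm towards the robot; this point is the middle of the head's upper face, 60 mm above the table; +x of its frame runs from handle to head
- dome_top (a point): the plain, smooth, uncarved round dome boss (smooth, no cuts, about 54 mm across) on the relief panel on the robot's left (panel 150 x 290 mm, ground 22 mm and rim 30 mm above the table): made of the same light wood, about 50 mm across and 28 mm high on the panel's ground; this point is the middle of its top, about 50 mm above the table; the three bosses stand in a row 85 mm apart, in any order, and are part of the panel
- flower_top (a point): the boss carved as a flower with six petals, on the same panel, not to be pointed at: made of the same light wood, about 50 mm across and 28 mm high on the panel's ground; this point is the middle of its top, about 50 mm above the table; the three bosses stand in a row 85 mm apart, in any order, and are part of the panel
- pyramid_top (a point): the boss carved as a square stepped pyramid, on the same panel, not to be pointed at: made of the same light wood, about 50 mm across and 28 mm high on the panel's ground; this point is the middle of its top, about 50 mm above the table; the three bosses stand in a row 85 mm apart, in any order, and are part of the panel
- whetstone: grey sharpening stone 60 x 160 x 25 mm beyond the chisels, loose, a bystander; origin at the centre of its underside
- wax_tin: round metal wax tin, 70 mm across and 50 mm high, loose, a bystander; origin at the centre of its underside
- dust_brush: brush lying flat beyond the panel, under 30 mm high, loose, a bystander; origin at its underside
- marking_gauge: wooden marking gauge, a 170 mm stick with a dark block, 56 mm high, lying between the robot and the panel, loose, a bystander; origin on the table below its middle
Things that resemble listed ones, but are neither listed nor needed, are in the scene too. What is shaped like the part that bears wide_chisel_blade but purple is not meant.

How it is judged:
On the way, in this order (a step that is already met when the one before it is completed fails the run):
1. the fingertips dwell just above the middle of the widest chisel's blade (horizontal distance between the grasp point and wide_chisel_blade below 0.025 m and z of the grasp point in the frame of wide_chisel_blade between 0.008 and 0.08 m), for 1.3 s.
2. the fingertips dwell just above the middle of the mallet's head (horizontal distance between the grasp point and mallet_head below 0.03 m and z of the grasp point in the frame of mallet_head between 0.008 and 0.08 m), for 1.3 s.
3. the fingertips dwell just above the plain round boss (horizontal distance between the grasp point and dome_top below 0.025 m and z of the grasp point in the frame of dome_top between 0.008 and 0.08 m), for 1.3 s.
At the end, for the whole second after the job is handed in: after the three dwells in order (each at least 1.3 s, grasp point within 25 mm sideways of the point named, 30 mm for the mallet, and at most 80 mm above it), the hand is raised to more than 120 mm above the bosses and every listed loose thing lies within 8 mm of where it began (z of the grasp point in the frame of dome_top above 0.12 m and distance of each of wide_chisel_blade, medium_chisel_blade, narrow_chisel_blade, mallet_head, whetstone, wax_tin, dust_brush, marking_gauge from where it was at the start of the episode below 0.008 m); the robot touches nothing.
It fails at once if the robot touches anything (contact force between any of the fingers, the arm and anything else above 0.5 N).
It fails at once if something on the table is moved or lifted (not (distance of each of wide_chisel_blade, medium_chisel_blade, narrow_chisel_blade, mallet_head, whetstone, wax_tin, dust_brush, marking_gauge from where it was at the start of the episode below 0.008 m)).
It fails at once if the fingers are lowered over a wrong chisel blade or a wrong boss (grasp point within 20 mm sideways and less than 50 mm above it) ((horizontal distance between the grasp point and medium_chisel_blade below 0.02 m and z of the grasp point in the frame of medium_chisel_blade below 0.05 m) or (horizontal distance between the grasp point and narrow_chisel_blade below 0.02 m and z of the grasp point in the frame of narrow_chisel_blade below 0.05 m) or (horizontal distance between the grasp point and flower_top below 0.02 m and z of the grasp point in the frame of flower_top below 0.05 m) or (horizontal distance between the grasp point and pyramid_top below 0.02 m and z of the grasp point in the frame of pyramid_top below 0.05 m)).
It also fails if it takes over 58 s, if anything falls off the work surface, if the arm or the gripper's body presses on something with over 40 N, if the wrist force passes 120 N, or if a joint passes its speed limit or range.

## Working session

There is one attempt and no reset: what is moved stays moved. The work goes in short steps, Python scripts to look and compute and a shell command to move; the robot and the scene stay as the last step left them, time stands still between calls to the robot, and variables do not carry over. Pictures are saved under pics/ and viewed, and the job is handed in when it is done.

```bash
ls; mkdir -p pics
python3 - <<'E'
from cell import *
import cv2,numpy as np
s=state();print(s)
for n in ("top","side","wrist"):
    p=camera_params(n);print(n,p)
    cv2.imwrite(f"pics/{n}0.png",read_camera(n)[:,:,::-1])
E
```

```text
pics
{'t': 0.0, 'qpos': array([-1.27819123,  0.68999864, -0.19449658,  1.56633344,  0.15724512,
        0.90249494, -0.21511526]), 'joint_vel': array([-2.56372503e-04, -8.34256473e-04,  2.68212600e-04,  3.78304040e-04,
       -3.54144913e-05, -2.77208919e-04, -8.22743083e-04]), 'effort': array([ 5.37148699e-04, -5.27564764e+01, -1.26654413e+00, -1.53436464e+01,
       -5.25180821e-02,  6.24381937e-03,  1.58766684e-04]), 'tcp_pos': array([0.15983548, 0.60356262, 0.23790326]), 'tool_rot': array([-1.32181062, -1.01548714,  1.01782526]), 'contact_force': array([ 0.52480193, -0.39219349, -0.35238706]), 'torque': array([-0.00493365,  0.03442777, -0.04373929]), 'gripper_width': 0.08829551784586534}
top {'fx': 396.87794785785707, 'fy': 396.87794785785707, 'cx': 321.53799799416345, 'cy': 200.2769435933084, 'world_from_camera': array([[ 0.01276364,  0.9847918 , -0.17326917,  0.34508525],
       [-0.99985804,  0.01447599,  0.00862246, -0.00106117],
       [ 0.01099958,  0.17313451,  0.98483676,  1.02483965],
       [ 0.        ,  0.        ,  0.        ,  1.        ]])}
side {'fx': 400.393445533038, 'fy': 400.393445533038, 'cx': 319.2655278574665, 'cy': 199.23786184341404, 'world_from_camera': array([[-0.98799779,  0.06503159, -0.14011163,  0.37456488],
       [-0.15391225, -0.49133122,  0.8572658 ,  0.84138173],
       [-0.01309186,  0.86854161,  0.49544332,  0.56684937],
       [ 0.        ,  0.        ,  0.        ,  1.        ]])}
wrist {'fx': 311.71872470688186, 'fy': 311.71872470688186, 'cx': 319.9275656198395, 'cy': 197.95986172872227, 'world_from_camera': array([[ 2.55791745e-01, -9.26100389e-01, -2.77324095e-01,
         8.78958492e-02],
       [ 9.66731897e-01,  2.44996822e-01,  7.35254771e-02,
         6.22575957e-01],
       [-1.48450857e-04, -2.86905259e-01,  9.57958950e-01,
         3.83204518e-01],
       [ 0.00000000e+00,  0.00000000e+00,  0.00000000e+00,
         1.00000000e+00]])}
```

View pics/top0.png

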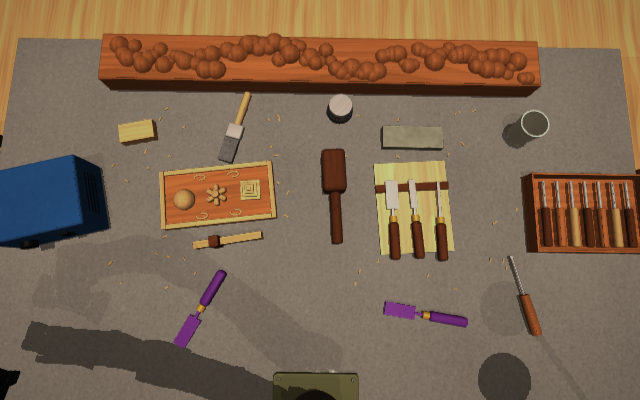

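View pics/side0.png

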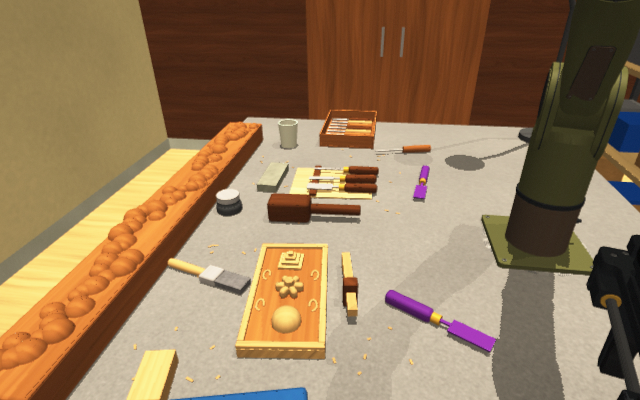

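View pics/wrist0.png

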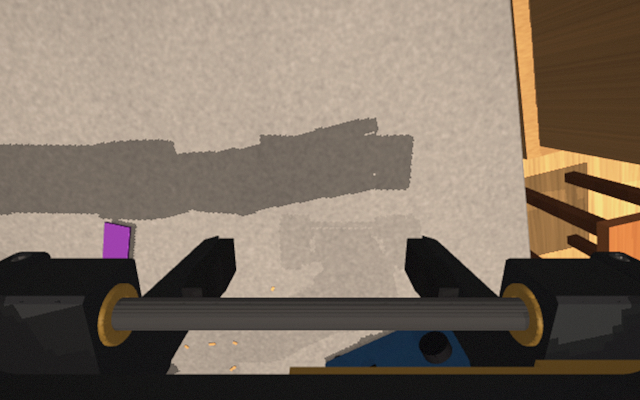

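The top view shows the three chisels on the yellow board, with the widest leftmost (blade about (392,195)). The mallet head is at (334,170) and the smooth dome is the leftmost boss (184,200). The purple chisels are decoys. A blue box stands at the left, near the arm. I'll measure now.

```bash
cat > h.py <<'E'
import numpy as np
from cell import *
def ray(n,u,v,p=None):
    p=p or camera_params(n);W=p["world_from_camera"]
    d=W[:3,:3]@np.array([(u-p["cx"])/p["fx"],-(v-p["cy"])/p["fy"],-1.]);return W[:3,3],d
def plane(n,u,v,z):
    o,d=ray(n,u,v);return o+d*(z-o[2])/d[2]
def tri(a,b):
    A=[];B=[]
    for n,u,v in (a,b):
        o,d=ray(n,u,v);d=d/np.linalg.norm(d);P=np.eye(3)-np.outer(d,d);A.append(P);B.append(P@o)
    return np.linalg.lstsq(np.vstack(A),np.hstack(B),rcond=None)[0]
def proj(n,X):
    p=camera_params(n);W=p["world_from_camera"];c=W[:3,:3].T@(np.array(X)-W[:3,3])
    return p["cx"]+p["fx"]*c[0]/-c[2],p["cy"]+p["fy"]*c[1]/c[2]
E
python3 - <<'E'
from h import *
import cv2
from scipy.spatial.transform import Rotation as R
print(R.from_rotvec(state()["tool_rot"]).as_matrix().round(3))
t=cv2.imread("pics/top0.png");s=cv2.imread("pics/side0.png")
def crop(im,x0,y0,w,h,k,f): cv2.imwrite(f,cv2.resize(im[y0:y0+h,x0:x0+w],None,fx=k,fy=k,interpolation=cv2.INTER_CUBIC))
crop(t,310,140,150,125,5,"pics/tc.png");crop(t,150,150,140,110,5,"pics/tp.png")
crop(s,190,150,200,110,4,"pics/sc.png")
for n,u,v,z in (("top",392,195,.02),("top",414,195,.02),("top",439,195,.02),("top",334,170,.06),("top",184,200,.05),("top",217,195,.05),("top",250,190,.05),("side",286,318,.05)):print(n,u,v,plane(n,u,v,z).round(3))
for u,v in ((0,170),(75,155),(105,192),(108,230),(0,245)):print('box',plane("top",u,v,0).round(3),plane("top",u,v,.2).round(3))
E
```

```text
[[ 0.256 -0.    -0.967]
 [ 0.967 -0.001  0.256]
 [-0.001 -1.    -0.   ]]
top 392 195 [ 0.538 -0.192  0.02 ]
top 414 195 [ 0.539 -0.249  0.02 ]
top 439 195 [ 0.54  -0.313  0.02 ]
top 334 170 [ 0.592 -0.04   0.06 ]
top 184 200 [0.512 0.332 0.05 ]
top 217 195 [0.526 0.251 0.05 ]
top 250 190 [0.54 0.17 0.05]
side 286 318 [0.514 0.361 0.05 ]
box [0.594 0.838 0.   ] [0.545 0.674 0.2  ]
box [0.638 0.647 0.   ] [0.581 0.52  0.2  ]
box [0.539 0.557 0.   ] [0.501 0.448 0.2  ]
box [0.44  0.538 0.   ] [0.421 0.433 0.2  ]
box [0.398 0.808 0.   ] [0.387 0.65  0.2  ]
```

View pics/tc.png

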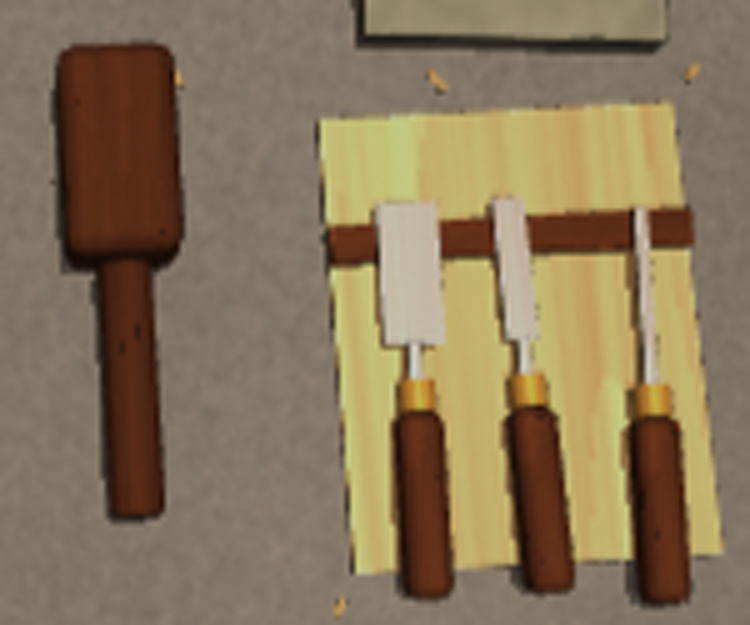

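View pics/tp.png

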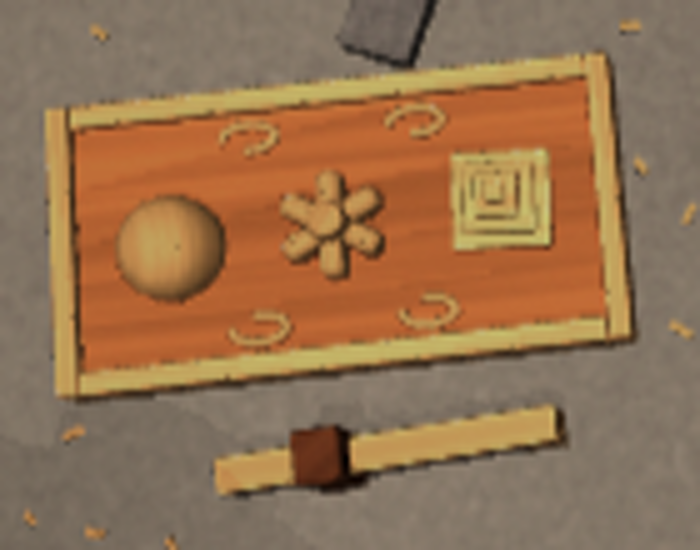

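View pics/sc.png

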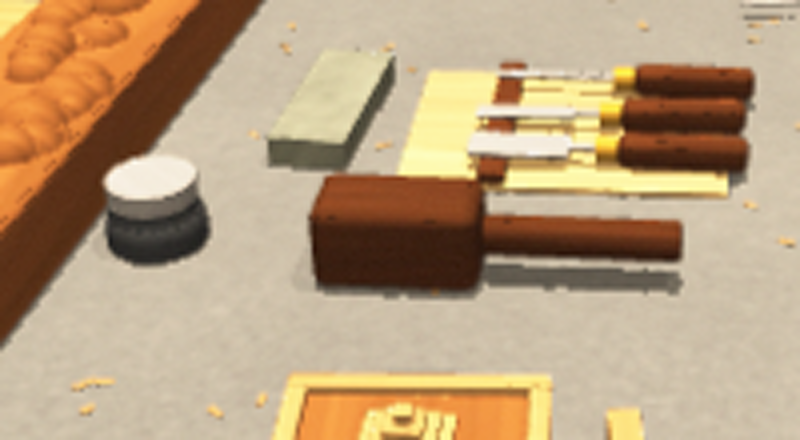

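Run:
```python
from h import *
import cv2
t=cv2.imread("pics/top0.png");s=cv2.imread("pics/side0.png")
cv2.imwrite("pics/box.png",np.hstack([cv2.resize(t[130:260,0:130],None,fx=3,fy=3),cv2.resize(s[270:400,130:260],None,fx=3,fy=3)]))
print("wide",tri(("top",392,194.6),("side",319.5,186.8)),plane("top",392,194.6,.02))
print("mallet",plane("top",310+119/5,140+150/5,.06), plane("side",190+398/4,150+197/4,.06))
print("dome",plane("top",150+171/5,150+248/5,.03),plane("side",286,319,.035))
# beam front edges
print("beam",plane("top",100,80,.0),plane("top",330,93,.0),tri(("top",330,85),("side",190,190)))
for n,px in (("x32",((376,0),(1,1))),):pass
for a,b in (((376,205),(438,203)),((385,345),(444,345)),((492,198),(522,198)),((634,207),(648,207))):
    f=lambda q:plane("top",310+q[0]/5,140+q[1]/5,.02)
    print("w",np.linalg.norm(f(a)-f(b)).round(4))
print("mallet w",np.linalg.norm(plane("top",310+58/5,160,.06)-plane("top",310+178/5,160,.06)))
```

```text
wide [ 0.54176465 -0.193255    0.01130658] [ 0.53943242 -0.1916256   0.02      ]
mallet [ 0.59222442 -0.03921603  0.06      ] [ 0.59345786 -0.02555632  0.06      ]
dome [0.51673746 0.33855402 0.03      ] [0.51754744 0.34946995 0.035     ]
beam [0.85241617 0.60377775 0.        ] [ 0.82562872 -0.02950475  0.        ] [ 0.83984524 -0.02269785  0.06395678]
w 0.0323
w 0.0303
w 0.0156
w 0.0073
mallet w 0.060365948564845937
```

View pics/box.png

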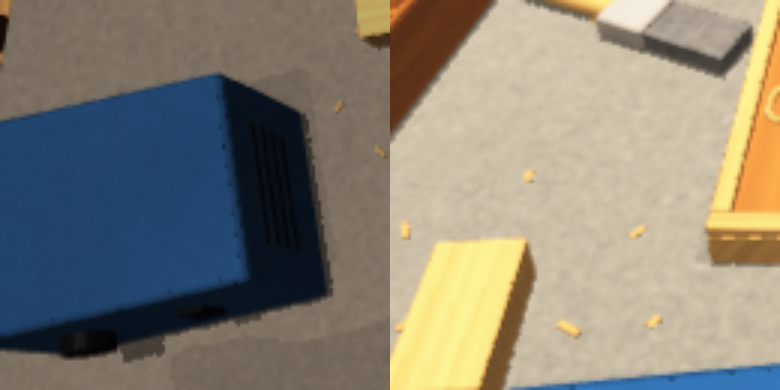

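Measurements from the top view (blade widths 32/16/7 mm and mallet 60 mm all match):
- Wide blade: (0.539, -0.192)
- Mallet head: (0.592, -0.039)
- Dome: (0.517, 0.339)

The side view puts y about 1 cm further left. I'll check that against the visible fingertip once I'm there. The blue box is about 0.13 m high at y > 0.53, well clear of the path.

```bash
python3 -m inch '[{"dx":-0.25,"dy":-0.027,"dz":-0.26,"turn":0.15},{"dx":-0.25,"dy":-0.027,"dz":-0.26,"turn":0.15},{"dx":-0.25,"dy":-0.027,"dz":-0.26,"turn":0.15},{"dx":-0.25,"dy":-0.027,"dz":-0.26,"turn":0.15},{"dx":-0.25,"dy":-0.027,"dz":-0.26,"turn":0.15},{"dx":-0.25,"dy":-0.027,"dz":-0.26,"turn":0.15},{"dx":-0.25,"dy":-0.027,"dz":-0.26,"turn":0.15},{"dx":-0.25,"dy":-0.027,"dz":-0.26,"turn":0.15},{"dx":-0.25,"dy":-0.027,"dz":-0.26,"turn":0.15}]' 0
cat >> h.py <<'E'
from scipy.spatial.transform import Rotation as R
def go(T):
    s=state();M=R.from_rotvec(s["tool_rot"]).as_matrix()
    print("tcp",s["tcp_pos"].round(4),"q",s["qpos"].round(2),"jawaxis",M[:,0].round(3),"rows",(M.T@(np.array(T)-s["tcp_pos"])/.75).round(4),"n",np.linalg.norm(T-s["tcp_pos"])/.0417)
E
python3 -c "
from h import *
go([.54,-.19,.2])"
```

```text
t: 0.9
tcp_pos: [0.3012, 0.3722, 0.2591]
tool_rot: [-1.47, -0.655, 0.654]
contact_force: [0.6, 0.8, -0.8]
gripper_width: 0.0306
tcp [0.3012 0.3722 0.2591] q [-0.93  0.47 -0.09  1.97  0.06  0.7  -0.22] jawaxis [0.669 0.743 0.   ] rows [-0.3441  0.0788 -0.7382] n 14.716902587483126
```

```bash
python3 -m inch '[{"dx":-0.344,"dy":0.04,"dz":-0.738,"turn":0.3},{"dx":-0.344,"dy":0.04,"dz":-0.738,"turn":0.3},{"dx":-0.344,"dy":0.04,"dz":-0.738,"turn":0.3},{"dx":-0.344,"dy":0.04,"dz":-0.738,"turn":0.3},{"dx":-0.344,"dy":0.04,"dz":-0.738,"turn":0.3},{"dx":-0.344,"dy":0.04,"dz":-0.738,"turn":0.3},{"dx":-0.344,"dy":0.04,"dz":-0.738,"turn":0.3},{"dx":-0.344,"dy":0.04,"dz":-0.738,"turn":0.3},{"dx":-0.344,"dy":0.04,"dz":-0.738,"turn":0.3},{"dx":-0.344,"dy":0.04,"dz":-0.738,"turn":0.3},{"dx":-0.344,"dy":0.04,"dz":-0.738,"turn":0.3},{"dx":-0.344,"dy":0.04,"dz":-0.738,"turn":0.3}]' 0
python3 -c "
from h import *
go([.54,-.19,.2])"
```

```text
t: 1.9
tcp_pos: [0.4986, -0.0857, 0.234]
tool_rot: [-1.568, 0.077, -0.077]
contact_force: [0.6, 0.6, 0.2]
gripper_width: 0.0003
tcp [ 0.4986 -0.0857  0.234 ] q [ 0.    0.54  0.12  1.94 -0.1   0.67  0.09] jawaxis [ 0.995 -0.098  0.   ] rows [ 0.0685  0.0452 -0.133 ] n 2.8104453792520627
```

```bash
python3 -m inch '[{"dx":0.068,"dy":0.09,"dz":-0.133},{"dx":0.068,"dy":0.09,"dz":-0.133},{"dx":0.068,"dy":0.09,"dz":-0.133},{"dx":0.068,"dy":0.09,"dz":-0.133},{"dx":0.068,"dy":0.09,"dz":-0.133},{"dx":0.068,"dy":0.09,"dz":-0.133}]' 0
python3 - <<'E'
from h import *
import cv2
go([.54,-.19,.05])
T=state()["tcp_pos"];P=camera_params("wrist")
t=read_camera("top")[:,:,::-1].copy();s=read_camera("side")[:,:,::-1].copy();w=read_camera("wrist")[:,:,::-1]
print(proj("top",T),proj("side",T))
def c(im,n,k=5):
    u,v=map(int,proj(n,T));x0,y0=u-35,v-60
    o=cv2.resize(im[y0:y0+110,x0:x0+75],None,fx=k,fy=k);
    cv2.circle(o,tuple(int(a) for a in((proj(n,T)[0]-x0)*k,(proj(n,T)[1]-y0)*k)),4,(0,255,0),-1);return o
cv2.imwrite("pics/ts1.png",np.hstack([c(t,"top"),c(s,"side")]));cv2.imwrite("pics/w1.png",w)
# predicted blade centres in wrist
for X in ([.5394,-.1916,.02],[.54,-.18,.02],[.5922,-.0392,.06]):
    W=P["world_from_camera"];q=W[:3,:3].T@(np.array(X)-W[:3,3]);print(P["cx"]+P["fx"]*q[0]/-q[2],P["cy"]+P["fy"]*q[1]/q[2])
E
```

```text
tcp [ 0.4986 -0.0857  0.234 ] q [ 0.    0.54  0.12  1.94 -0.1   0.67  0.09] jawaxis [ 0.995 -0.098  0.   ] rows [ 0.0684  0.2452 -0.1333] n 5.167670612512953
(np.float64(359.90587795700867), np.float64(193.83765635526814)) (np.float64(329.2892888899296), np.float64(127.7268848560559))
360.3259732777179 249.90519547199946
360.2365462203932 241.46976953414855
408.77853830998055 124.50500397844617invalid input
```

View pics/ts1.png

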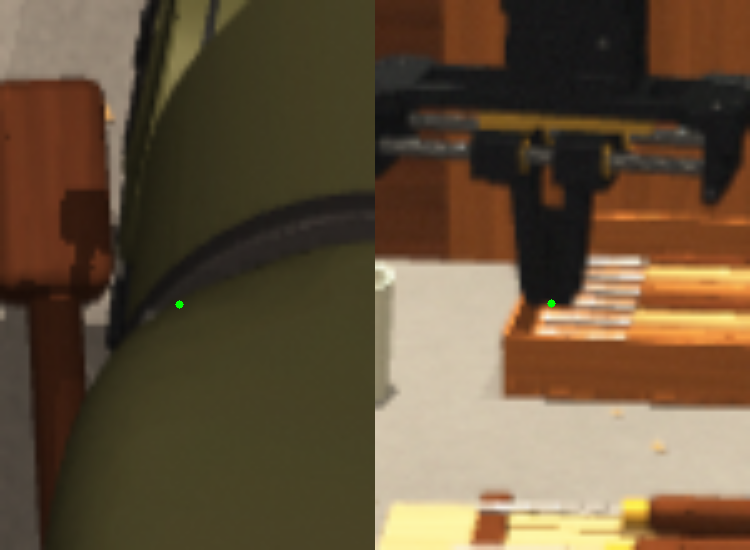

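View pics/w1.png

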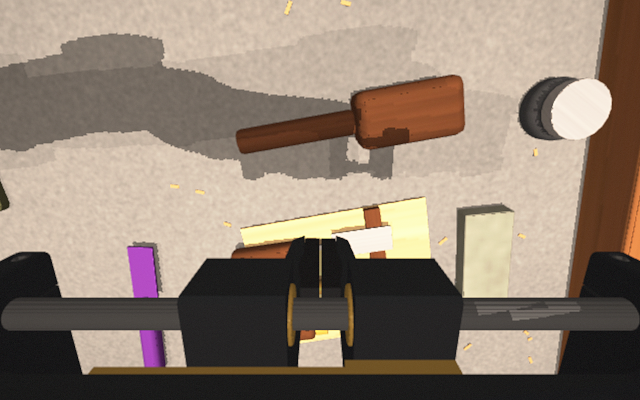

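The move was refused ("turn" was left out), so the arm has not moved. The side view puts the fingertip exactly on the projected TCP, and the wrist view shows the mallet at (410,110) and the wide blade at (360,240). I'll cast wrist rays to settle the y disagreement.

Run:
```python
from h import *
import cv2
w=cv2.imread("pics/w1.png")
cv2.imwrite("pics/w1c.png",np.hstack([cv2.resize(w[60:170,340:480],None,fx=3,fy=4),cv2.resize(w[190:300,300:440],None,fx=2.5,fy=4)]))
for z,pts in ((.06,((410,105),(410,110))),(.02,((361,240),(391,226),(391,251),(333,234)))):
    for u,v in pts: print(u,v,plane("wrist",u,v,z).round(4))
t=cv2.imread("pics/top0.png")
# board / table landmark: tri between top and wrist of the mallet handle/head, tin
print("tip side",plane("side",190+468/4,150+146/4,.02),"top tip",plane("top",310+407/5,140+204/5,.02))
```

```text
410 105 [ 0.5944 -0.024   0.06  ]
410 110 [ 0.5943 -0.0288  0.06  ]
361 240 [ 0.5406 -0.1813  0.02  ]
391 226 [ 0.5788 -0.1665  0.02  ]
391 251 [ 0.5774 -0.2005  0.02  ]
333 234 [ 0.5065 -0.1695  0.02  ]
tip side [ 0.57631935 -0.17435096  0.02      ] top tip [ 0.57592209 -0.19072183  0.02      ]
```

View pics/w1c.png

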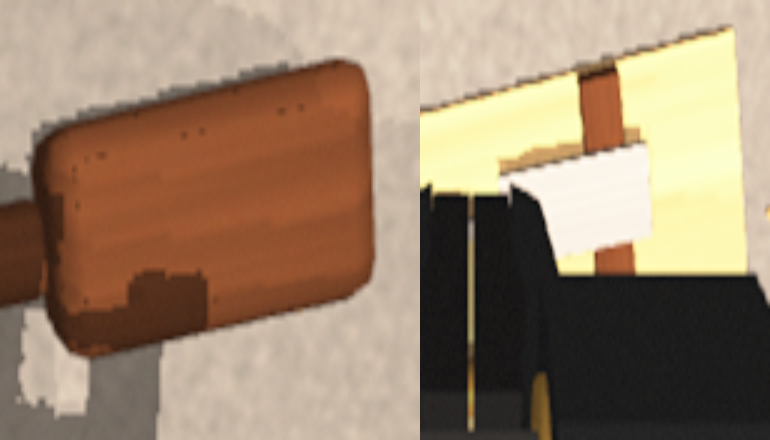

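Wrist readings fall between the other two views, so I'll use blade (0.540, -0.184), mallet (0.593, -0.032) and dome (0.517, 0.344). All three cameras agree within 8 mm of these.

```bash
python3 -m inch '[{"dx":0.068,"dy":0.05,"dz":-0.125,"turn":0},{"dx":0.068,"dy":0.05,"dz":-0.125,"turn":0},{"dx":0.068,"dy":0.05,"dz":-0.125,"turn":0},{"dx":0.068,"dy":0.125,"dz":-0.125,"turn":0},{"dx":0.068,"dy":0.125,"dz":-0.125,"turn":0},{"dx":0.068,"dy":0.125,"dz":-0.125,"turn":0},{"dx":0.068,"dy":0.125,"dz":-0.125,"turn":0},{"dx":0.068,"dy":0.125,"dz":-0.125,"turn":0}]' 0
python3 - <<'E'
from h import *
go([.54,-.184,.048])
E
```

```text
t: 2.72
tcp_pos: [0.5396, -0.1826, 0.1416]
tool_rot: [-1.569, 0.076, -0.079]
contact_force: [0.9, -0.2, 0.6]
gripper_width: 0.0004
tcp [ 0.5396 -0.1826  0.1416] q [ 0.2   0.75  0.08  1.83 -0.11  0.56  0.25] jawaxis [ 0.995 -0.099  0.002] rows [ 0.0005  0.1249 -0.0019] n 2.2458221671517244
```

```bash
python3 -m inch '[{"dx":0,"dy":0.03,"dz":-0.002,"turn":0},{"dx":0,"dy":0.06,"dz":-0.002,"turn":0},{"dx":0,"dy":0.09,"dz":-0.002,"turn":0},{"dx":0,"dy":0.11,"dz":-0.002,"turn":0},{"dx":0,"dy":0.122,"dz":-0.002,"turn":0},{"dx":0,"dy":0.122,"dz":-0.002,"turn":0},{"dx":0,"dy":0.122,"dz":-0.002,"turn":0},{"dx":0,"dy":0.122,"dz":-0.002,"turn":0}]' 0
python3 - <<'E'
from h import *
import cv2
go([.54,-.184,.2])
T=state()["tcp_pos"]
s=read_camera("side")[:,:,::-1];t=read_camera("top")[:,:,::-1]
cv2.imwrite("pics/s2.png",np.vstack([cv2.resize(s[110:240,220:420],None,fx=4,fy=4)]));cv2.imwrite("pics/t2.png",cv2.resize(t[140:270,310:460],None,fx=4,fy=4))
print((np.array(proj("side",T))-[220,110])*4,(np.array(proj("side",T-[0,0,.03]))-[220,110])*4)
E
```

```text
t: 3.38
tcp_pos: [0.5393, -0.186, 0.0506]
tool_rot: [-1.57, 0.077, -0.082]
contact_force: [-0.3, 1.2, 0.3]
gripper_width: 0.0004
tcp [ 0.5393 -0.186   0.0506] q [ 0.22  0.9   0.05  1.87 -0.12  0.37  0.26] jawaxis [ 0.995 -0.101  0.003] rows [ 0.0012 -0.1991  0.0027] n 3.5820672684630357
[399.98542961 264.17966238] [400.48401853 300.88552748]
```

View pics/s2.png

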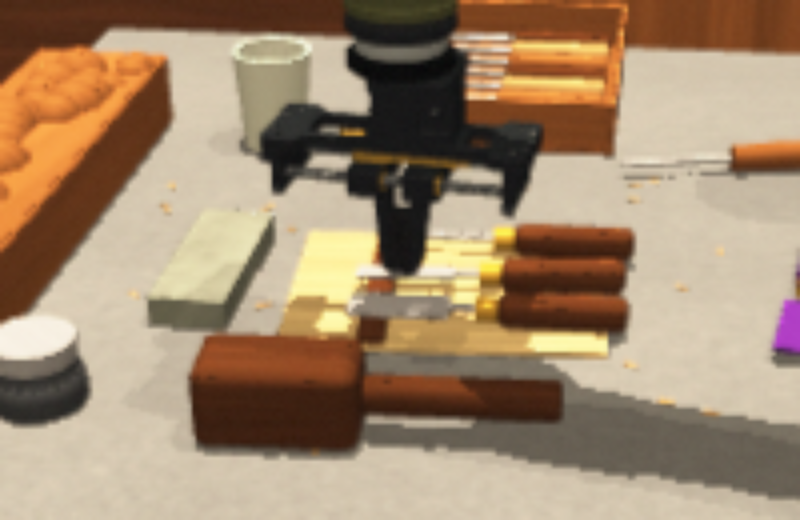

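The side view shows the fingertips at (402,268) in the crop. The point 30 mm below them projects to (400,301), against the wide blade's centre at about (402,306), so it is on target. Holding.

```bash
for i in 1 2; do python3 -m inch '[{"dx":0,"dy":0,"dz":0,"turn":0},{"dx":0,"dy":0,"dz":0,"turn":0},{"dx":0,"dy":0,"dz":0,"turn":0},{"dx":0,"dy":0,"dz":0,"turn":0},{"dx":0,"dy":0,"dz":0,"turn":0},{"dx":0,"dy":0,"dz":0,"turn":0},{"dx":0,"dy":0,"dz":0,"turn":0},{"dx":0,"dy":0,"dz":0,"turn":0},{"dx":0,"dy":0,"dz":0,"turn":0},{"dx":0,"dy":0,"dz":0,"turn":0},{"dx":0,"dy":0,"dz":0,"turn":0},{"dx":0,"dy":0,"dz":0,"turn":0}]' 0; done
python3 -m inch '[{"dx":0,"dy":-0.05,"dz":0,"turn":0},{"dx":0,"dy":-0.1,"dz":0,"turn":0},{"dx":0,"dy":-0.15,"dz":0,"turn":0},{"dx":0,"dy":-0.18,"dz":0,"turn":0},{"dx":0,"dy":-0.18,"dz":0,"turn":0},{"dx":0,"dy":-0.18,"dz":0,"turn":0}]' 0
python3 - <<'E'
from h import *
go([.593,-.032,.18])
E
```

```text
t: 4.48
tcp_pos: [0.5381, -0.1859, 0.0491]
tool_rot: [-1.569, 0.08, -0.08]
contact_force: [0.1, 0.2, -0.3]
gripper_width: 0.0002
t: 5.48
tcp_pos: [0.5381, -0.1859, 0.0492]
tool_rot: [-1.569, 0.08, -0.08]
contact_force: [-0.3, -0.8, 0.9]
gripper_width: 0.0002
t: 5.98
tcp_pos: [0.5388, -0.1861, 0.1854]
tool_rot: [-1.57, 0.078, -0.082]
contact_force: [0.2, 0.4, -1.2]
gripper_width: 0.0005
tcp [ 0.5388 -0.1861  0.1854] q [ 0.2   0.69  0.1   1.8  -0.1   0.66  0.25] jawaxis [ 0.995 -0.101  0.003] rows [0.051  0.0073 0.2118] n 3.9200036936043032
```

```bash
python3 -m inch '[{"dx":0.05,"dy":0.007,"dz":0.21,"turn":0},{"dx":0.05,"dy":0.007,"dz":0.21,"turn":0},{"dx":0.05,"dy":0.007,"dz":0.21,"turn":0},{"dx":0.05,"dy":0.007,"dz":0.21,"turn":0},{"dx":0.05,"dy":0.007,"dz":0.21,"turn":0},{"dx":0.05,"dy":0.007,"dz":0.21,"turn":0},{"dx":0.05,"dy":0.04,"dz":0.211,"turn":0},{"dx":0.05,"dy":0.08,"dz":0.211,"turn":0},{"dx":0.05,"dy":0.115,"dz":0.211,"turn":0},{"dx":0.05,"dy":0.127,"dz":0.211,"turn":0},{"dx":0.05,"dy":0.127,"dz":0.211,"turn":0},{"dx":0.05,"dy":0.127,"dz":0.211,"turn":0}]' 0
python3 - <<'E'
from h import *
import cv2
go([.593,-.032,.09])
T=state()["tcp_pos"]
s=read_camera("side")[:,:,::-1]
cv2.imwrite("pics/s3.png",cv2.resize(s[110:240,220:420],None,fx=4,fy=4))
print((np.array(proj("side",T))-[220,110])*4,(np.array(proj("side",T-[0,0,.03]))-[220,110])*4)
E
```

```text
t: 6.98
tcp_pos: [0.591, -0.0336, 0.0888]
tool_rot: [-1.57, 0.082, -0.08]
contact_force: [1.2, 0.4, 0.0]
gripper_width: 0.0003
tcp [ 0.591  -0.0336  0.0888] q [-0.08  0.86  0.1   1.79 -0.15  0.5   0.02] jawaxis [ 0.995 -0.103 -0.001] rows [ 0.0024 -0.0017  0.0024] n 0.06814151070577257
[282.23045709 311.68192176] [284.49342543 352.7635208 ]
```

View pics/s3.png

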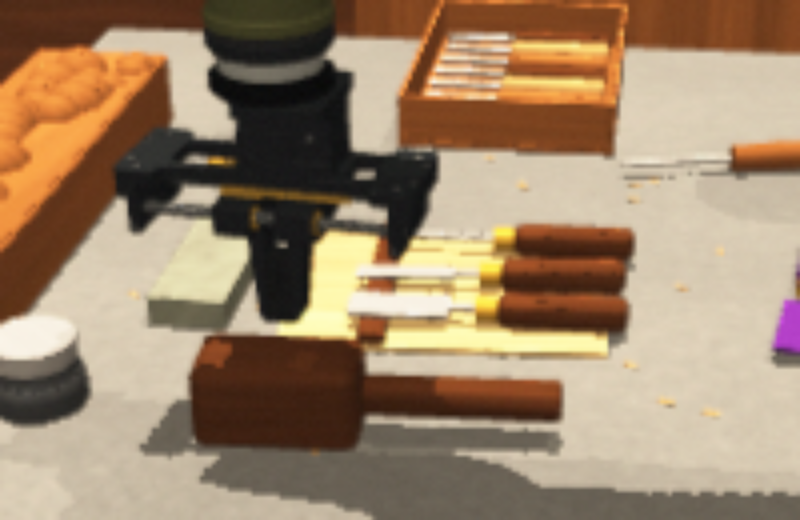

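The point below the fingertips lands at (284,353) in the crop, against the mallet's top-face centre at about (280,356). Holding, then rising.

```bash
for i in 1 2; do python3 -m inch '[{"dx":0,"dy":0,"dz":0,"turn":0},{"dx":0,"dy":0,"dz":0,"turn":0},{"dx":0,"dy":0,"dz":0,"turn":0},{"dx":0,"dy":0,"dz":0,"turn":0},{"dx":0,"dy":0,"dz":0,"turn":0},{"dx":0,"dy":0,"dz":0,"turn":0},{"dx":0,"dy":0,"dz":0,"turn":0},{"dx":0,"dy":0,"dz":0,"turn":0},{"dx":0,"dy":0,"dz":0,"turn":0},{"dx":0,"dy":0,"dz":0,"turn":0},{"dx":0,"dy":0,"dz":0,"turn":0},{"dx":0,"dy":0,"dz":0,"turn":0}]' 0; done
python3 -m inch '[{"dx":0,"dy":-0.05,"dz":0,"turn":0},{"dx":0,"dy":-0.1,"dz":0,"turn":0},{"dx":0,"dy":-0.15,"dz":0,"turn":0},{"dx":0,"dy":-0.18,"dz":0,"turn":0},{"dx":0,"dy":-0.18,"dz":0,"turn":0},{"dx":0,"dy":-0.18,"dz":0,"turn":0}]' 0
python3 - <<'E'
from h import *
go([.517,.344,.2])
E
```

```text
t: 8.03
tcp_pos: [0.5915, -0.0323, 0.0889]
tool_rot: [-1.569, 0.08, -0.08]
contact_force: [0.2, -0.0, -0.7]
gripper_width: 0.0002
t: 9.03
tcp_pos: [0.5915, -0.0323, 0.0889]
tool_rot: [-1.569, 0.08, -0.08]
contact_force: [-0.1, -0.5, 0.7]
gripper_width: 0.0005
t: 9.53
tcp_pos: [0.5922, -0.0323, 0.2252]
tool_rot: [-1.569, 0.077, -0.082]
contact_force: [-0.8, -0.1, -1.0]
gripper_width: 0.0005
tcp [ 0.5922 -0.0323  0.2252] q [-0.11  0.66  0.15  1.69 -0.13  0.79 -0.  ] jawaxis [ 0.995 -0.101  0.003] rows [-0.1508  0.0334  0.489 ] n 9.222952006233834
```

```bash
python3 -m inch '[{"dx":-0.15,"dy":0.03,"dz":0.489,"turn":0},{"dx":-0.15,"dy":0.03,"dz":0.489,"turn":0},{"dx":-0.15,"dy":0.03,"dz":0.489,"turn":0},{"dx":-0.15,"dy":0.03,"dz":0.489,"turn":0},{"dx":-0.15,"dy":0.03,"dz":0.489,"turn":0},{"dx":-0.15,"dy":0.03,"dz":0.489,"turn":0},{"dx":-0.15,"dy":0.03,"dz":0.489,"turn":0},{"dx":-0.15,"dy":0.03,"dz":0.489,"turn":0},{"dx":-0.15,"dy":0.03,"dz":0.489,"turn":0},{"dx":-0.15,"dy":0.03,"dz":0.489,"turn":0},{"dx":-0.15,"dy":0.03,"dz":0.489,"turn":0},{"dx":-0.15,"dy":0.03,"dz":0.489,"turn":0}]' 0
python3 - <<'E'
from h import *
import cv2
go([.517,.344,.08])
T=state()["tcp_pos"]
s=read_camera("side")[:,:,::-1].copy();cv2.circle(s,tuple(int(a) for a in proj("side",[.517,.344,.05])),2,(0,0,255),-1)
cv2.imwrite("pics/s4.png",s);cv2.imwrite("pics/w4.png",read_camera("wrist")[:,:,::-1])
print(proj("side",T),proj("wrist",[.517,.344,.05]))
E
```

```text
t: 10.53
tcp_pos: [0.5159, 0.3431, 0.1997]
tool_rot: [-1.572, 0.081, -0.078]
contact_force: [0.3, -0.6, 0.3]
gripper_width: 0.0005
tcp [0.5159 0.3431 0.1997] q [-0.78  0.74  0.21  1.63 -0.19  0.8  -0.59] jawaxis [ 0.995 -0.101 -0.002] rows [0.0016 0.1596 0.0019] n 2.8709620333286656
(np.float64(282.2453850083686), np.float64(240.51880314943352)) (np.float64(319.5386661733947), np.float64(180.3945047987955))
```

View pics/s4.png

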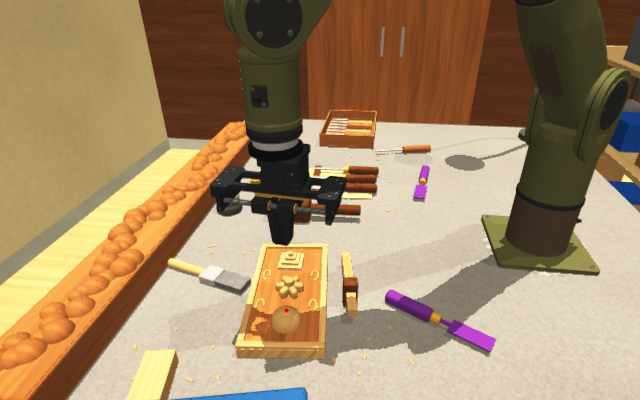

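View pics/w4.png

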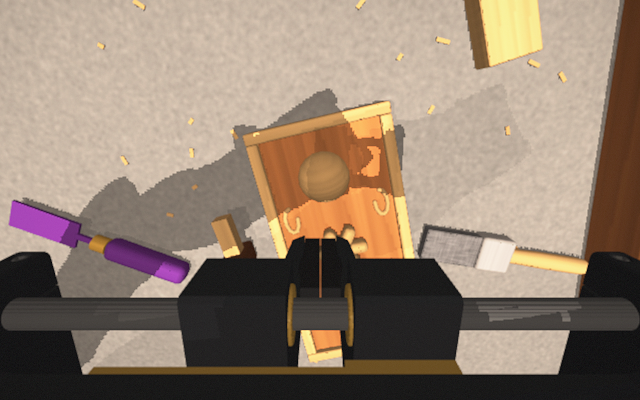

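Run:
```python
from h import *
for z in (.022,.03,.035):print(plane("wrist",324.5,177,z).round(4),plane("side",286,319,z).round(4),plane("top",184.3,199.4,z).round(4))
go([.52,.343,.08])
```

```text
[0.5219 0.3405 0.022 ] [0.521  0.3374 0.022 ] [0.5186 0.3411 0.022 ]
[0.522  0.3423 0.03  ] [0.5189 0.3448 0.03  ] [0.5173 0.3383 0.03  ]
[0.522  0.3434 0.035 ] [0.5175 0.3495 0.035 ] [0.5164 0.3366 0.035 ]
tcp [0.5174 0.3409 0.2007] q [-0.77  0.74  0.21  1.63 -0.19  0.8  -0.59] jawaxis [ 0.994 -0.105 -0.   ] rows [0.0032 0.1609 0.0036] n 2.895593970293464
```

All three views put the dome at about (0.520, 0.342). I'll descend to about 28 mm above it and hold.

```bash
python3 -m inch '[{"dx":0.003,"dy":0.04,"dz":0.002,"turn":0},{"dx":0.003,"dy":0.08,"dz":0.002,"turn":0},{"dx":0.003,"dy":0.12,"dz":0.002,"turn":0},{"dx":0.003,"dy":0.145,"dz":0.002,"turn":0},{"dx":0.003,"dy":0.16,"dz":0.002,"turn":0},{"dx":0.003,"dy":0.16,"dz":0.002,"turn":0},{"dx":0.003,"dy":0.16,"dz":0.002,"turn":0},{"dx":0.003,"dy":0.16,"dz":0.002,"turn":0}]' 0
for i in 1 2; do python3 -m inch '[{"dx":0,"dy":0,"dz":0,"turn":0},{"dx":0,"dy":0,"dz":0,"turn":0},{"dx":0,"dy":0,"dz":0,"turn":0},{"dx":0,"dy":0,"dz":0,"turn":0},{"dx":0,"dy":0,"dz":0,"turn":0},{"dx":0,"dy":0,"dz":0,"turn":0},{"dx":0,"dy":0,"dz":0,"turn":0},{"dx":0,"dy":0,"dz":0,"turn":0},{"dx":0,"dy":0,"dz":0,"turn":0},{"dx":0,"dy":0,"dz":0,"turn":0},{"dx":0,"dy":0,"dz":0,"turn":0},{"dx":0,"dy":0,"dz":0,"turn":0}]' 0; done
python3 - <<'E'
from h import *
import cv2
s=read_camera("side")[:,:,::-1]
cv2.imwrite("pics/s5.png",cv2.resize(s[210:370,190:390],None,fx=3.7,fy=3.7))
E
```

```text
t: 11.3
tcp_pos: [0.5206, 0.3449, 0.0829]
tool_rot: [-1.568, 0.079, -0.083]
contact_force: [0.4, 0.0, -0.2]
gripper_width: 0.0007
t: 12.3
tcp_pos: [0.5192, 0.3452, 0.0814]
tool_rot: [-1.569, 0.08, -0.08]
contact_force: [-0.4, 0.5, -0.1]
gripper_width: 0.0005
t: 13.3
tcp_pos: [0.5192, 0.3453, 0.0814]
tool_rot: [-1.569, 0.08, -0.08]
contact_force: [-0.3, -0.6, 0.6]
gripper_width: 0.0004
```

View pics/s5.png

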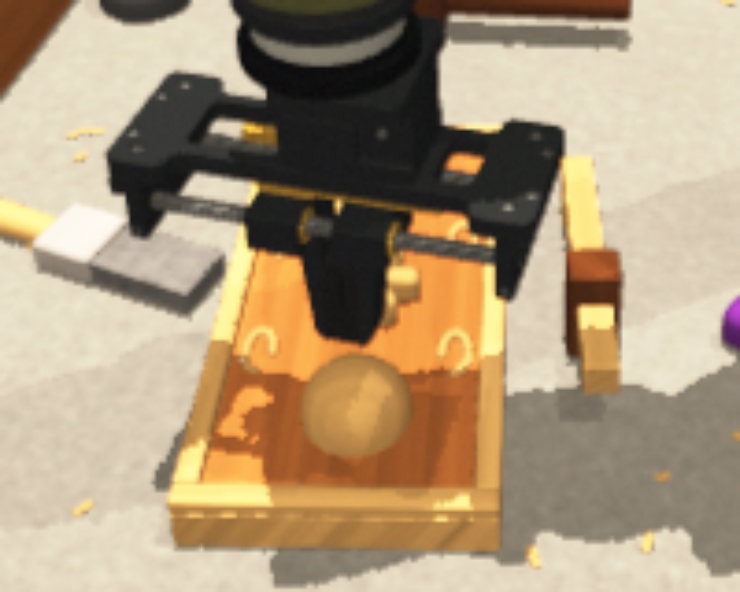

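The fingertips (350,340 in the crop) hover just over the dome (357,405). The hold took over 2 s. Raising now.

```bash
python3 -m inch '[{"dx":0,"dy":-0.04,"dz":0,"turn":0},{"dx":0,"dy":-0.09,"dz":0,"turn":0},{"dx":0,"dy":-0.14,"dz":0,"turn":0},{"dx":0,"dy":-0.19,"dz":0,"turn":0},{"dx":0,"dy":-0.24,"dz":0,"turn":0},{"dx":0,"dy":-0.27,"dz":0,"turn":0},{"dx":0,"dy":-0.27,"dz":0,"turn":0},{"dx":0,"dy":-0.27,"dz":0,"turn":0},{"dx":0,"dy":-0.27,"dz":0,"turn":0},{"dx":0,"dy":-0.27,"dz":0,"turn":0}]' 0
python3 - <<'E'
from h import *
import cv2
a=cv2.imread("pics/side0.png");s=read_camera("side")[:,:,::-1]
cv2.imwrite("pics/s6.png",s)
print(state()["tcp_pos"],close_job())
E
```

```text
t: 14.18
tcp_pos: [0.5181, 0.3447, 0.2821]
tool_rot: [-1.571, 0.082, -0.077]
contact_force: [0.8, -0.4, -0.2]
gripper_width: 0.0006
the job is handed in; nothing more can be done
[0.51822813 0.34474866 0.28211563] None
```

View pics/s6.png

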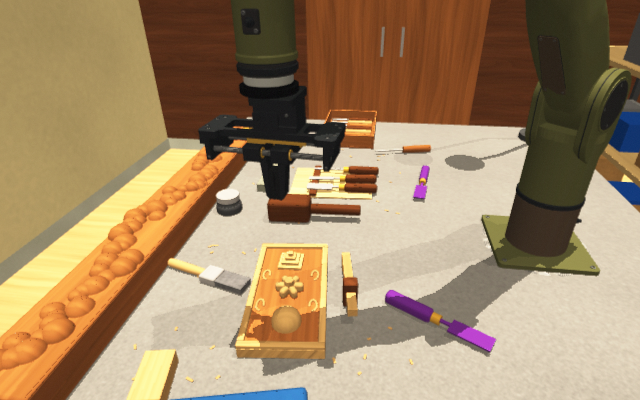

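I pointed with closed fingers at the middle of the widest chisel's blade, then the mallet head, then the smooth dome, about 3 cm above each and for more than 2 s each. I then raised the hand to z = 0.28 m, about 23 cm above the bosses, and handed the job in at about 14 s of the 58 s allowed.

- **Contact:** the force readings stayed at noise level, up to about 1.2 N per axis. That is coarser than the 0.5 N limit, so they can't prove on their own that nothing was touched.
- **Things left in place:** the last side picture shows everything in view where it was in the first one. I compared them by eye only, and the hand hides part of the whetstone.
- **Position accuracy:** the top and side cameras disagreed by about 11–14 mm in y. I aimed between them using the wrist camera, with each aim point within about 8 mm of every view. That is inside the 25–30 mm tolerance.
- **Refused command:** one move was refused because I left out "turn". It caused no motion, and I sent it again.

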